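# Tidy a pantry shelf: push the carton into its corner and the tin back into line

## Task

Tidy the back row of this pantry shelf by pushing only; do not grip anything between the fingers, lift it or tip it. Push the small carton until one long side lies flat against the low back rail and its end is up against the wooden end stop, and push the flat tin back until it touches the same rail, in the open stretch between the carton and the little spice jar. Leave the spice jar and the other bottle and jar where they stand.

Things in the scene. Friction and masses are not known exactly. Their poses are not given: they have to be found in the camera images.
- rail: Low fixed wooden back rail standing on the shelf board, 18 mm thick (its x), 560 mm long (its y), 35 mm high. Origin: centre of its underside. Its -x side faces the robot and is the stop face, 9 mm from the origin; its y axis runs along the rail. It stands in a different place and is turned up to 0.15 rad in each start.
- stop: Fixed wooden end stop block in front of the rail near one end (either the +y or the -y end, about 250 mm from the rail's middle), square to the rail and touching it: 80 mm along the rail's x, 30 mm along the rail's y, 60 mm high. Origin: centre of its underside; axes parallel to the rail's.
- carton: Loose closed grey carton of dry goods, 66 mm (its x) by 120 mm (its y, the long sides) by 60 mm high, about 0.2 to 0.42 kg, pale label. Origin: centre of its underside. Starts askew in front of the rail, its centre about 150 to 190 mm from the rail, to the left or right of the tin; it slides on the board.
- tin: Loose flat round fish tin, 85 mm in diameter, 35 mm high, about 0.14 to 0.28 kg, steel with a pale band. Origin: centre of its underside. Its centre starts about 150 to 190 mm in front of the rail, beside the carton, and may have to be pushed slantwise to come clear of the carton's corner; it slides on the board.
- spice_jar: Bystander: loose little glass spice jar with dark cap, 44 mm in diameter, 75 mm high, in front of the rail near the other end of the rail from the stop. Origin: centre of its underside. Not to be disturbed.
- oil_bottle: Bystander: loose oil bottle, 68 mm in diameter, 250 mm high, well off to the robot's right. Origin: centre of its underside. Not to be disturbed.
- nut_jar: Bystander: loose jar of nut butter, 84 mm in diameter, 130 mm high, well off to the robot's left. Origin: centre of its underside. Not to be disturbed.

How it is judged:
At the end, for the whole second after the job is handed in: The carton stands on the board with a long side against the rail's front face (within 6 mm, square to it within 0.08 rad) and its end against the stop (within 8 mm), on the stop's inner side; the tin stands flat on the board within 8 mm of the rail's front face; both are at rest (x of carton in the frame of rail between -0.048 and -0.03 m and angle between the x axis of carton and the x axis of rail, either way round below 0.08 rad and y of carton in the frame of stop between -0.083 and 0.083 m and y of carton in the frame of rail between -0.24 and 0.24 m and x of tin in the frame of rail between -0.0595 and -0.04 m and y of tin in the frame of rail between -0.24 and 0.24 m and height (world z) of each of carton, tin below 0.006 m and angle between each of carton, tin's own z axis and vertical below 0.08 rad and linear speed of each of carton, tin below 0.01 m/s); the robot touches nothing.
It fails at once if the carton is lifted off the shelf or tipped up (height (world z) of carton above 0.012 m or angle between carton's own z axis and vertical above 0.3 rad).
It fails at once if the tin is lifted off the shelf or tipped up (height (world z) of tin above 0.012 m or angle between tin's own z axis and vertical above 0.3 rad).
It fails at once if the carton is gripped between the fingers (x of the grasp point in the frame of carton between -0.025 and 0.025 m and y of the grasp point in the frame of carton between -0.066 and 0.066 m and height (world z) of the grasp point below 0.058 m and contact force between the fingers and carton above 15 N).
It fails at once if the tin is gripped between the fingers (horizontal distance between the grasp point and tin below 0.015 m and height (world z) of the grasp point below 0.045 m and contact force between the fingers and tin above 15 N).
It fails at once if the spice jar, oil bottle or nut jar is pushed aside (more than 20 mm) or tipped (distance of any of spice_jar, oil_bottle, nut_jar from where it was at the start of the episode above 0.02 m or angle between any of spice_jar, oil_bottle, nut_jar's own z axis and vertical above 0.35 rad).
It also fails if it takes over 64 s, if anything falls off the work surface, if the arm or the gripper's body presses on something with over 40 N, if the wrist force passes 120 N, or if a joint passes its speed limit or range.

## Robot

A 6-joint arm with a two-finger parallel gripper is mounted at the origin on the work surface. World frame = base frame: x ahead of the robot, y to its left, z up, the work surface at z = 0. Lengths are in m, angles in rad, forces in N, time in s.
With the tool pointing down it reaches from about 0.425 to 0.925 m from the base axis. Payload 12.5 kg.
Tool frame: the origin (TCP) lies midway between the tips of the shut fingers; the grasp point (between the pads) lies 19 mm behind it; z points along the fingers, y is the line along which they close (so a half turn about z gives the same grasp; the last joint's range is limited). The gripper opens to 85 mm and grips with 20 to 120 N. Pads are 22 mm wide; open, the fingers measure 114 mm over their backs; the gripper's body (76 mm by 85 mm) begins 54 mm behind the grasp point. The pads swing forward as they close: fully open they stand 13 mm farther back than shut.
Start: joints at [1.17, 0.491, 1.559, -0, 1.092, -0.106], TCP at [0.182, 0.598, 0.231] pointing down, gripper open.
Joint ranges: [-3.1, 3.1], [-0.84, 2.19], [0.05, 2.79], [-1.13, 4.28], [0.06, 2.93], [-2.69, 2.69]. Speed limits (rad/s): [2.22, 2.22, 2.79, 3.14, 3.14, 3.14].

## Interface

Orientations are given as a rotation vector (axis times angle).
In Python, from rig import robot gives the robot as it stands. The module is installed in compiled form; this text tells all that it offers.
- The arm moves only by the shell command python3 -m crank 'ROWS' [FORCE]. ROWS is text: rows parted by semicolons, each of 7 numbers parted by spaces: the shift along the tool's x, y, z in mm, then the turn, a rotation vector about the tool's x, y, z in degrees, then the gripper command: -1 is shut, 1 is fully open, values between are in proportion. In form: tx ty tz rx ry rz hand; .... A call has 1 to 12 rows; each row shifts and turns the commanded pose from where the row before left it, along the tool's axes as they then stand; what a row does not reach is not made up. A row lasts 1/8 s, in which the tool goes at most 62.5 mm and 10.7 degrees, less where a joint would pass 70% of its speed; a pose out of reach is approached as far as the arm can. A call with a gripper value outside its range is refused whole. The fingers move at their own pace and stop on an object; FORCE is the grip in N (left out, the last holds). Time passes only in rows, so rows that do not move let the fingers close. It gives the time, the measured TCP pose, the force, the opening and the grip force at its end, in the units of the state.
- robot.observe(): the state, without advancing time (a new reading comes with each control period).
- robot.camera(name): name is "scene" or "top"; returns a dict with "img" (384x512x3 uint8, red, green, blue), "z_map" (384x512 float32, m along the optical axis (not along the pixel's ray), 0 where there is no reading), "fx", "fy", "cx", "cy" (pixels), "position" and "orientation" of the camera in the world. Camera axes: x right, y down, z forward; pixel columns grow to the right and rows downward; lengths in m; the calibration is good to about 2 mm. A picture is of the moment at which its call begins.
- robot.hand_in(): hands the job in; it is judged then, once.
The state is a dict: "time_s": time; "joints": joint angles; "qd": joint speeds; "joint_torque": joint torques, N m; "ee_pos": TCP position; "eef_rot": TCP orientation; "ft_force": force on the tool from outside, world axes, zero at the start; "torque": the same for the moment, N m; "width": finger opening in m; "grip_force": force on a finger pad.
Only numpy, scipy, OpenCV 4.12 (cv2) and the standard library are available. Lean on these libraries where they do the work, as an engineer would, in place of code of your own. Each camera call takes 0.05 s, during which the arm holds its last target. There are 200 camera calls.

## Working session

There is one attempt and no reset: what is moved stays moved. The work goes in short steps, Python scripts to look and compute and a shell command to move; the robot and the scene stay as the last step left them, time stands still between calls to the robot, and variables do not carry over. Pictures are saved under pics/ and viewed, at most 10 in all, crops included, and the job is handed in when it is done.

```bash
mkdir -p pics; cat > h.py <<'E'
import numpy as np, cv2
from scipy.spatial.transform import Rotation as R
from rig import robot
def cam(n):
    c=robot.camera(n); o=np.array(c["orientation"])
    M=o if o.shape==(3,3) else (R.from_rotvec(o) if o.size==3 else R.from_quat(o)).as_matrix()
    z=c["z_map"]; v,u=np.mgrid[:z.shape[0],:z.shape[1]]
    P=np.stack([(u-c["cx"])/c["fx"]*z,(v-c["cy"])/c["fy"]*z,z],-1)@M.T+np.array(c["position"])
    P[z==0]=np.nan
    return c,P
E
python3 - <<'E'
from h import *
s=robot.observe(); print(s)
for n in("top","scene"):
    c,P=cam(n); cv2.imwrite(f"pics/{n}0.png",c["img"][...,::-1]); print(n,c["position"],c["orientation"],c["fx"]); print(np.round(P[::64,::64],2).tolist() if n=="top" else "")
E
```

```text
{'time_s': 0.0, 'joints': array([ 1.17039508e+00,  4.91605485e-01,  1.55946303e+00,  1.22743885e-05,
        1.09170075e+00, -1.05647409e-01]), 'qd': array([-8.22852662e-04, -1.06816753e-03, -1.42731532e-03, -2.75378203e-04,
       -2.14270804e-04, -7.65569499e-05]), 'joint_torque': array([-8.42319005e-04, -6.18459463e+01, -2.61587673e+01, -1.73520443e-04,
        4.11662113e-03,  4.06760125e-05]), 'ee_pos': array([0.18147881, 0.59783148, 0.23069453]), 'eef_rot': array([-4.61287937e-01, -3.10723315e+00,  1.78490577e-03]), 'ft_force': array([ 0.08755693, -0.30828763,  0.5262124 ]), 'torque': array([-0.01081646,  0.0033876 ,  0.0466423 ]), 'grip_force': 0.0, 'width': 0.08541559770032355}
top [0.43862209 0.03038004 1.59678159] [-2.17009572  2.18975563 -0.09757069] 452.2189220828127
[[[1.69, 1.37, -0.76], [1.68, 1.02, -0.75], [1.68, 0.67, -0.75], [1.67, 0.33, -0.75], [1.67, -0.02, -0.74], [1.67, -0.36, -0.75], [1.66, -0.7, -0.74], [1.66, -1.05, -0.75]], [[1.33, 1.35, -0.75], [1.32, 1.01, -0.75], [1.32, 0.67, -0.75], [1.32, 0.33, -0.74], [1.31, -0.01, -0.74], [1.32, -0.36, -0.76], [1.31, -0.7, -0.75], [1.31, -1.04, -0.76]], [[0.98, 1.33, -0.74], [0.81, 0.69, -0.01], [0.8, 0.46, 0.02], [0.8, 0.23, 0.0], [0.8, 0.0, 0.0], [0.8, -0.23, -0.0], [0.78, -0.44, 0.06], [0.79, -0.69, -0.0]], [[0.63, 1.22, -0.56], [0.58, 0.69, -0.0], [0.57, 0.46, 0.0], [0.57, 0.23, 0.0], [0.57, 0.01, 0.0], [0.57, -0.22, -0.01], [0.56, -0.45, 0.0], [0.56, -0.68, -0.0]], [[0.32, 1.22, -0.57], [0.35, 0.68, -0.0], [0.35, 0.46, -0.0], [0.35, 0.23, -0.0], [nan, nan, nan], [0.34, -0.22, -0.0], [0.34, -0.44, -0.01], [0.34, -0.66, 0.0]], [[0.23, 0.62, 0.51], [0.13, 0.67, -0.0], [0.13, 0.45, -0.0], [0.13, 0.23, -0.0], [0.12, 0.01, 0.0], [0.12, -0.21, 0.0], [0.12, -0.43, -0.0], [0.12, -0.66, -0.0]]]
scene [1.40020803 0.57178731 0.66616398] [-1.1322384  -2.12854474  1.17187878] 349.85843282115104
```

View pics/top0.png

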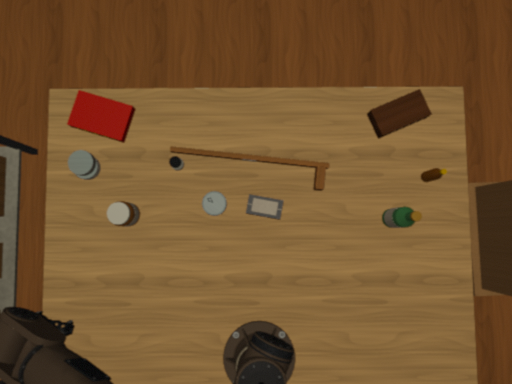

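```bash
cat > m.py <<'E'
from h import *
def blobs(show=True):
    c,P=cam("top"); z=P[...,2]
    m=((z>0.015)&(P[...,0]>0.4)&(P[...,0]<0.99)&(abs(P[...,1])<0.62)).astype(np.uint8)
    m=cv2.morphologyEx(m,cv2.MORPH_OPEN,np.ones((2,2),np.uint8))
    n,l,st,ce=cv2.connectedComponentsWithStats(m)
    for i in range(1,n):
        if st[i,4]<30: continue
        q=P[l==i]; top=np.nanpercentile(q[:,2],90); t=q[q[:,2]>top-0.012]
        r=cv2.minAreaRect((t[:,:2]*1000).astype(np.float32))
        print(i,st[i,:4],"top",round(top,3),"mean",t[:,:2].mean(0).round(3),"rect",np.round(r[0],0),np.round(r[1],0),round(r[2],1))
    return c,P,l
if __name__=="__main__": blobs()
E
python3 m.py
```

```text
1 [369  90  64  49] top 0.063 mean [ 0.836 -0.499] rect [ 837. -500.] [ 96. 193.] 22.8
2 [81 92 55 51] top 0.049 mean [0.836 0.534] rect [837. 543.] [188. 129.] 72.8
3 [171 148 160  44] top 0.059 mean [ 0.612 -0.214] rect [ 612. -214.] [30. 80.] 83.1
4 [ 76 151  25  30] top 0.074 mean [0.669 0.591] rect [669. 589.] [58. 79.] 89.2
5 [170 157  15  14] top 0.078 mean [0.668 0.28 ] rect [668. 280.] [34. 36.] 41.3
6 [424 169  24  14] top 0.146 mean [ 0.617 -0.597] rect [ 617. -598.] [20. 13.] 87.1
7 [203 192  25  25] top 0.04 mean [0.527 0.15 ] rect [528. 150.] [80. 80.] 89.2
8 [247 195  38  26] top 0.064 mean [ 0.513 -0.023] rect [513. -23.] [116.  63.] 79.4
9 [108 202  33  26] top 0.133 mean [0.493 0.453] rect [493. 453.] [66. 70.] 46.7
10 [384 208  39  21] top 0.247 mean [ 0.473 -0.466] rect [ 473. -467.] [30. 27.] 78.4
```

The top view shows the rail running from (171,150) to (328,165), with the end stop at (320,177) on the −y end. The tin is at (215,204), the carton at (265,207), and the spice jar at (176,162). Next I fit the rail frame precisely.

```bash
cat > f.py <<'E'
from m import *
def frame(c,P):
    z=P[...,2]; 
    m=(z>0.027)&(z<0.043)&(P[...,0]>0.6)&(P[...,0]<0.78)&(P[...,1]>-0.27)&(P[...,1]<0.33)
    q=P[m][:,:2]
    for _ in range(4):
        vx,vy,x0,y0=cv2.fitLine(q.astype(np.float32),cv2.DIST_HUBER,0,0.001,0.001).ravel()
        if vy<0: vx,vy=-vx,-vy
        d=(q-[x0,y0])@[vy,-vx]; q=q[abs(d)<0.014]
    y=np.array([vx,vy]); x=np.array([vy,-vx]); s=(q-[x0,y0])@y; d=(q-[x0,y0])@x
    o=np.array([x0,y0])+y*(np.percentile(s,.3)+np.percentile(s,99.7))/2
    return o,x,y,np.percentile(s,[.3,99.7]),np.percentile(d,[2,98])
E
python3 - <<'E'
from f import *
c,P=cam("top"); o,x,y,s,d=frame(c,P); print("rail",o,"yaw deg",np.degrees(np.arctan2(x[1],x[0])),s,d)
for n,p,a in(("stop",(.612,-.214),0),("carton",(.513,-.023),79.4),("tin",(.5275,.15),0),("jar",(.668,.28),0)):
    v=np.array(p)-o; print(n,v@x,v@y)
np.savez("rail.npz",o=o,x=x,y=y)
E
```

```text
rail [0.68930537 0.02808173] yaw deg -6.501279 [-0.28144009  0.27633283] [-0.00900115  0.0093385 ]
stop -0.04939844556752136 -0.24927791222432988
carton -0.16938785776350188 -0.07071548706541197
tin -0.17456909569207124 0.10281377253805857
jar -0.04969190809729979 0.24788595113655196
```

```bash
cat > go.py <<'E'
# go.py xr yr z yawoff : tool shift (mm) to reach target (mm, rail frame), after turning so tool y is at rail y + yawoff deg
import sys; from h import *
f=np.load("rail.npz"); s=robot.observe(); p=s["ee_pos"]; M=R.from_rotvec(s["eef_rot"]).as_matrix()
xr,yr,z,yo=map(float,sys.argv[1:5]); x,y,o=f["x"],f["y"],f["o"]
cur=np.array([(p[:2]-o)@x,(p[:2]-o)@y,p[2]])*1000
a=np.arctan2(y[1],y[0])+np.radians(yo); ty=np.array([np.cos(a),np.sin(a),0]); tz=np.array([0,0,-1.]); T=np.stack([np.cross(ty,tz),ty,tz],1)
turn=np.degrees(R.from_matrix(M.T@T).as_rotvec())
w=np.append(o+x*xr/1000+y*yr/1000,z/1000)
print("rail pos",cur.round(1),"turn",turn.round(1),"shift after turn",((w-p)@T*1000).round(1),"t",round(s["time_s"],2),"F",s["ft_force"].round(1),"w",round(s["width"],3),"q6",round(s["joints"][5],2))
E
python3 go.py -165 200 230 0; python3 go.py -240 -71 230 0
```

```text
rail pos [-569.1  508.7  231. ] turn [ -0.   -0.  -10.4] shift after turn [-404.1 -308.7    1. ] t 0.2 F [-0.9 -0.4 -0.1] w 0.085 q6 -0.11
rail pos [-569.1  508.7  231. ] turn [ -0.   -0.  -10.4] shift after turn [-329.1 -579.7    1. ] t 0.2 F [-0.9 -0.4 -0.1] w 0.085 q6 -0.11
```

```bash
python3 -m crank '0 0 0 0 0 -10.4 1; -35 -35 0 0 0 0 1; -42 -42 0 0 0 0 1; -42 -42 0 0 0 0 1; -42 -42 0 0 0 0 1; -42 -42 0 0 0 0 1; -42 -42 0 0 0 0 1; -42 -42 0 0 0 0 1; -42 -42 0 0 0 0 1' && python3 -m crank '0 -50 0 0 0 0 1; 0 -50 0 0 0 0 1; 0 -50 0 0 0 0 1; 0 -50 0 0 0 0 1; 0 -50 0 0 0 0 1; 0 0 0 0 0 0 1; 0 0 0 0 0 0 1'; python3 go.py -240 -71 5 0
```

```text
time_s: 1.32
ee_pos: [0.4723, 0.2323, 0.2314]
eef_rot: [0.178, 3.136, 0.0]
ft_force: [0.7, 1.0, -0.0]
width: 0.0852
grip_force: 0.0
time_s: 2.2
ee_pos: [0.443, -0.0142, 0.2313]
eef_rot: [-0.179, -3.136, -0.0]
ft_force: [0.4, 0.9, 0.3]
width: 0.085
grip_force: 0.0
rail pos [-239.9  -69.9  231.3] turn [ 0. -0. -0.] shift after turn [ 1.000e-01 -1.100e+00  2.263e+02] t 2.2 F [0.4 0.9 0.3] w 0.085 q6 -1.64
```

```bash
python3 -m crank '0 -1 45 0 0 0 0.7; 0 0 45 0 0 0 0.7; 0 0 45 0 0 0 0.7; 0 0 45 0 0 0 0.7; 0 0 25 0 0 0 0.7; 0 0 15 0 0 0 0.7; 0 0 0 0 0 0 0.7' && python3 -m crank '-8 0 0 0 0 0 0.7; -8 0 0 0 0 0 0.7; -8 0 0 0 0 0 0.7; -8 0 0 0 0 0 0.7; -8 0 0 0 0 0 0.7; -8 0 0 0 0 0 0.7; -8 0 0 0 0 0 0.7; -8 0 0 0 0 0 0.7; -8 0 0 0 0 0 0.7; -8 0 0 0 0 0 0.7' && python3 go.py -88 -71 5 0; python3 m.py | grep -E "^(7|8|9) "
```

```text
time_s: 3.08
ee_pos: [0.4426, -0.0142, 0.0104]
eef_rot: [-0.175, -3.135, -0.001]
ft_force: [-0.3, 0.3, 0.8]
width: 0.0726
grip_force: 0.0
time_s: 4.32
ee_pos: [0.5229, -0.0245, 0.0113]
eef_rot: [0.178, 3.137, 0.0]
ft_force: [-2.7, 1.0, 1.1]
width: 0.0727
grip_force: 0.0
rail pos [-159.4  -71.1   11.3] turn [0. 0. 0.] shift after turn [-71.4   0.1   6.3] t 4.33 F [-2.7  1.   1.1] w 0.073 q6 -1.63
7 [171 181 135  70] top 0.711 mean [0.415 0.093] rect [422.  54.] [259.  49.] 89.4
8 [203 192  25  25] top 0.04 mean [0.527 0.15 ] rect [528. 150.] [79. 81.] 18.3
9 [108 202  33  26] top 0.133 mean [0.493 0.453] rect [493. 453.] [66. 71.] 47.3
```

```bash
python3 -m crank '-8 0 0 0 0 0 0.7; -8 0 0 0 0 0 0.7; -8 0 0 0 0 0 0.7; -8 0 0 0 0 0 0.7; -8 0 0 0 0 0 0.7; -8 0 0 0 0 0 0.7; -8 0 0 0 0 0 0.7; -4 0 0 0 0 0 0.7; -3 0 0 0 0 0 0.7; 0 0 0 0 0 0 0.7' && python3 -m crank '-2 0 0 0 0 0 0.7; -2 0 0 0 0 0 0.7'&& python3 -m crank '-2 0 0 0 0 0 0.7; -2 0 0 0 0 0 0.7'; python3 go.py -88 -71 5 0
```

```text
time_s: 5.62
ee_pos: [0.5851, -0.0316, 0.0113]
eef_rot: [0.178, 3.136, 0.0]
ft_force: [-0.7, 0.1, 0.2]
width: 0.0724
grip_force: 0.0
time_s: 5.88
ee_pos: [0.589, -0.032, 0.0113]
eef_rot: [-0.178, -3.136, -0.0]
ft_force: [-1.9, 0.6, -0.1]
width: 0.0725
grip_force: 0.0
time_s: 6.12
ee_pos: [0.5931, -0.0325, 0.0113]
eef_rot: [-0.178, -3.137, -0.0]
ft_force: [-1.6, 0.2, 1.8]
width: 0.0726
grip_force: 0.0
rail pos [-88.8 -71.1  11.3] turn [ 0. -0.  0.] shift after turn [-0.8  0.1  6.3] t 6.12 F [-1.6  0.2  1.8] w 0.073 q6 -1.62
```

```bash
python3 -m crank '-2 0 0 0 0 0 0.7; -1 0 0 0 0 0 0.7'&& python3 -m crank '-1 0 0 0 0 0 0.7; -1 0 0 0 0 0 0.7';  python3 - <<'E'
from h import *
c,P=cam("scene"); cv2.imwrite("pics/s1.png",c["img"][...,::-1])
E
```

```text
time_s: 6.38
ee_pos: [0.5955, -0.0327, 0.0112]
eef_rot: [-0.178, -3.135, -0.0]
ft_force: [-8.1, 1.2, 3.6]
width: 0.0725
grip_force: 0.0
time_s: 6.62
ee_pos: [0.5954, -0.0326, 0.011]
eef_rot: [-0.178, -3.131, -0.001]
ft_force: [-17.4, 1.5, 8.4]
width: 0.0727
grip_force: 0.0
```

View pics/s1.png

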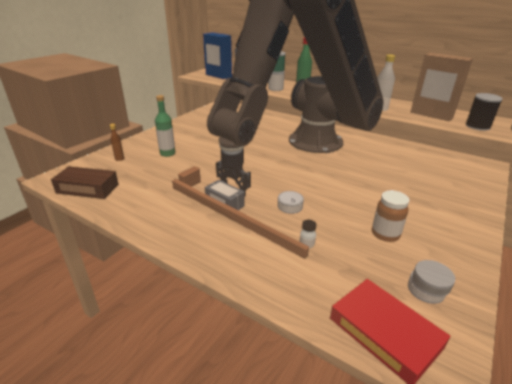

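The scene view shows the carton flush against the rail at (225,193), and the tin untouched at (290,202). I back off, turn the tool 90° and go to the carton's +y end.

```bash
python3 -m crank '20 0 0 0 0 0 0; 20 0 0 0 0 0 0; 0 0 -50 0 0 0 -0.6; 0 0 -50 0 0 0 -0.6; 0 0 -30 0 0 0 -0.6; 0 0 0 0 0 10 -0.6; 0 0 0 0 0 10 -0.6; 0 0 0 0 0 10 -0.6; 0 0 0 0 0 10 -0.6; 0 0 0 0 0 10 -0.6; 0 0 0 0 0 10 -0.6; 0 0 0 0 0 10 -0.6' && python3 -m crank '0 0 0 0 0 10 -0.6; 0 0 0 0 0 10 -0.6; 0 0 0 0 0 0 -0.6'; python3 go.py -44 25 130 -90; python3 - <<'E'
from f import *
c,P=cam("top"); f=np.load("rail.npz"); Q=(P[...,:2]-f["o"]); X=Q@f["x"];Y=Q@f["y"]
m=(P[...,2]>.052)&(P[...,2]<.075)&(X>-.2)&(X<0)&(Y>-.22)&(Y<.04)
print(cv2.minAreaRect(np.stack([X[m],Y[m]],1).astype(np.float32)*1000),m.sum())
E
```

```text
time_s: 8.18
ee_pos: [0.5586, -0.0286, 0.1414]
eef_rot: [1.951, 2.461, 0.001]
ft_force: [-1.4, 0.5, -0.7]
width: 0.0172
grip_force: 0.0
time_s: 8.55
ee_pos: [0.5585, -0.0286, 0.1414]
eef_rot: [2.342, 2.093, 0.001]
ft_force: [0.2, -0.1, 0.6]
width: 0.0171
grip_force: 0.0
rail pos [-123.6  -71.1  141.4] turn [ 0.1 -0.   0.1] shift after turn [96.1 79.6 11.4] t 8.55 F [ 0.2 -0.1  0.6] w 0.017 q6 -0.06
((-20.56081771850586, -70.83100891113281), (63.03573226928711, 112.16490173339844), 21.042081832885742) 227
```

```bash
python3 -m crank '48 0 0 0 0 0 -0.6; 48 0 0 0 0 0 -0.6; 0 40 0 0 0 0 -0.6; 0 39.5 0 0 0 0 -0.6; 0 0 45 0 0 0 -0.6; 0 0 45 0 0 0 -0.6; 0 0 25 0 0 0 -0.6; 0 0 14 0 0 0 -0.6; 0 0 0 0 0 0 -0.6' && python3 -m crank '-8 0 0 0 0 0 -0.6; -8 0 0 0 0 0 -0.6; -8 0 0 0 0 0 -0.6; -8 0 0 0 0 0 -0.6; -8 0 0 0 0 0 -0.6; -8 0 0 0 0 0 -0.6; -8 0 0 0 0 0 -0.6; -8 0 0 0 0 0 -0.6; -8 0 0 0 0 0 -0.6; -8 0 0 0 0 0 -0.6'; python3 go.py -44 -103 12 -90
```

```text
time_s: 9.72
ee_pos: [0.6479, 0.0579, 0.0118]
eef_rot: [-2.341, -2.094, 0.001]
ft_force: [-0.4, 0.3, 0.0]
width: 0.0171
grip_force: 0.0
time_s: 10.98
ee_pos: [0.6389, -0.0221, 0.0123]
eef_rot: [-2.344, -2.092, -0.0]
ft_force: [0.3, 2.5, 0.9]
width: 0.0169
grip_force: 0.0
rail pos [-44.4 -55.6  12.3] turn [ 0. -0.  0.] shift after turn [-47.4   0.4   0.3] t 10.97 F [0.3 2.5 0.9] w 0.017 q6 -0.02
```

```bash
python3 -m crank '-8 0 0 0 0 0 -0.6; -8 0 0 0 0 0 -0.6; -8 0 0 0 0 0 -0.6; -8 0 0 0 0 0 -0.6; -6 0 0 0 0 0 -0.6; -3 0 0 0 0 0 -0.6; -2 0 0 0 0 0 -0.6; -2 0 0 0 0 0 -0.6' && python3 -m crank '-2 0 0 0 0 0 -0.6; -2 0 0 0 0 0 -0.6' && python3 -m crank '-1 0 0 0 0 0 -0.6; -1 0 0 0 0 0 -0.6'; python3 go.py -44 -103 12 -90
```

```text
time_s: 11.98
ee_pos: [0.6339, -0.0663, 0.0123]
eef_rot: [-2.343, -2.092, -0.0]
ft_force: [-0.4, 2.5, 0.2]
width: 0.017
grip_force: 0.0
time_s: 12.22
ee_pos: [0.6336, -0.0682, 0.0123]
eef_rot: [-2.343, -2.091, -0.003]
ft_force: [5.1, 29.0, 0.5]
width: 0.0169
grip_force: 0.0
time_s: 12.48
ee_pos: [0.6336, -0.0683, 0.0124]
eef_rot: [-2.341, -2.091, -0.004]
ft_force: [6.2, 37.0, 1.8]
width: 0.0173
grip_force: 0.0
rail pos [ -44.5 -102.1   12.4] turn [ 0.  -0.2  0. ] shift after turn [-0.9  0.5  0.4] t 12.47 F [ 6.2 37.   1.8] w 0.017 q6 -0.1
```

```bash
python3 -m crank '8 0 0 0 0 0 -0.6; 12 0 0 0 0 0 -0.6; 0 0 -50 0 0 0 -0.6; 0 0 -50 0 0 0 -0.6; 0 0 -20 0 0 -10 0; 0 0 0 0 0 -10 0; 0 0 0 0 0 -10 0; 0 0 0 0 0 -10 0; 0 0 0 0 0 -10 0; 0 0 0 0 0 -10 0; 0 0 0 0 0 -10 0; 0 0 0 0 0 -10 0' && python3 -m crank '0 0 0 0 0 -10 0; 50 46 0 0 0 0 0; 50 46 0 0 0 0 0;  50 46 0 0 0 0 0; 50 46 0 0 0 0 0; 0 0 0 0 0 0 0; 0 0 0 0 0 0 0'; python3 go.py -245 103 8 0; python3 - <<'E'
from f import *
c,P=cam("top"); f=np.load("rail.npz"); Q=(P[...,:2]-f["o"]); X=Q@f["x"];Y=Q@f["y"]
m=(P[...,2]>.052)&(P[...,2]<.075)&(X>-.12)&(X<0.02)&(Y>-.29)&(Y<-0.05)
print(cv2.minAreaRect(np.stack([X[m],Y[m]],1).astype(np.float32)*1000),m.sum())
i=c["img"][120:250,140:350]; cv2.imwrite("pics/t2.png",cv2.resize(i,None,fx=3.5,fy=3.5,interpolation=cv2.INTER_CUBIC)[...,::-1])
E
```

```text
time_s: 13.98
ee_pos: [0.6354, -0.0523, 0.1322]
eef_rot: [-0.442, -3.11, 0.0]
ft_force: [-0.8, -0.6, -0.5]
width: 0.0428
grip_force: 0.0
time_s: 14.85
ee_pos: [0.4723, 0.1367, 0.1325]
eef_rot: [0.177, 3.136, 0.0]
ft_force: [0.4, -0.9, 0.1]
width: 0.0422
grip_force: 0.0
rail pos [-227.9   83.3  132.5] turn [0.  0.1 0. ] shift after turn [ 17.1  19.7 124.5] t 14.85 F [ 0.4 -0.9  0.1] w 0.042 q6 -1.31
((-46.74848937988281, -189.75634765625), (151.47731018066406, 79.54161071777344), 87.71530151367188) 867
```

View pics/t2.png

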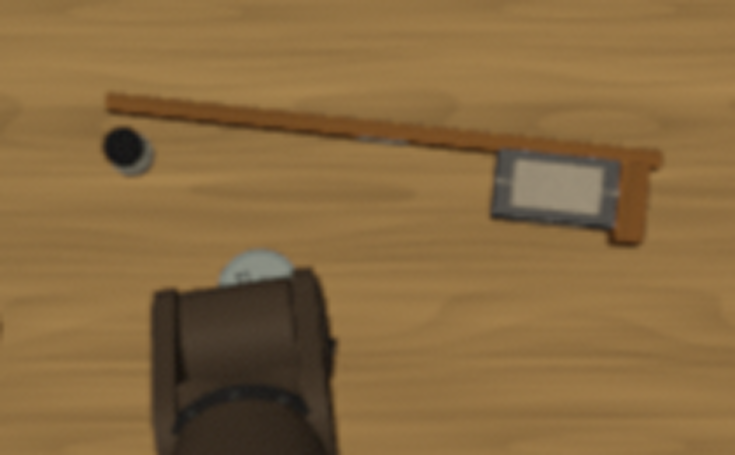

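The carton sits flush in the corner at (557,187), the rail and stop both touching it. Now I push the tin.

```bash
python3 -m crank '17 19.5 0 0 0 0 0; 0 0 45 0 0 0 0; 0 0 45 0 0 0 0; 0 0 25 0 0 0 0; 0 0 9 0 0 0 0; 0 0 0 0 0 0 0; -8 0 0 0 0 0 0; -8 0 0 0 0 0 0; -6 0 0 0 0 0 0; -6 0 0 0 0 0 0; -8 0 0 0 0 0 0; -8 0 0 0 0 0 0' && python3 -m crank '-8 0 0 0 0 0 0; -8 0 0 0 0 0 0; -8 0 0 0 0 0 0; -8 0 0 0 0 0 0; -8 0 0 0 0 0 0; -8 0 0 0 0 0 0; -8 0 0 0 0 0 0; -8 0 0 0 0 0 0; -8 0 0 0 0 0 0; -8 0 0 0 0 0 0; -6 0 0 0 0 0 0; -3 0 0 0 0 0 0'; python3 go.py -100 103 8 0
```

```text
time_s: 16.4
ee_pos: [0.501, 0.1528, 0.0083]
eef_rot: [-0.178, -3.136, 0.0]
ft_force: [-3.0, -0.2, 2.3]
width: 0.0424
grip_force: 1.9
time_s: 17.9
ee_pos: [0.5896, 0.1428, 0.0083]
eef_rot: [0.178, 3.136, 0.0]
ft_force: [-4.2, 0.4, 2.9]
width: 0.0429
grip_force: 2.1
rail pos [-112.1  102.7    8.3] turn [0. 0. 0.] shift after turn [-12.1   0.3   0.3] t 17.9 F [-4.2  0.4  2.9] w 0.043 q6 -1.33
```

```bash
python3 -m crank '-3 0 0 0 0 0 0; -3 0 0 0 0 0 0; -2 0 0 0 0 0 0' && python3 -m crank '-2 0 0 0 0 0 0; -2 0 0 0 0 0 0' && python3 -m crank '-1 0 0 0 0 0 0; -1 0 0 0 0 0 0'; python3 go.py -100 103 8 0
```

```text
time_s: 18.27
ee_pos: [0.5974, 0.1419, 0.0082]
eef_rot: [0.178, 3.136, 0.0]
ft_force: [-3.0, 0.1, 1.2]
width: 0.0426
grip_force: 1.8
time_s: 18.52
ee_pos: [0.6013, 0.1415, 0.0083]
eef_rot: [-0.178, -3.137, -0.0]
ft_force: [-3.5, 0.8, 2.2]
width: 0.043
grip_force: 1.7
time_s: 18.77
ee_pos: [0.6032, 0.1413, 0.0083]
eef_rot: [-0.178, -3.136, -0.0]
ft_force: [-4.1, 0.6, 3.2]
width: 0.0426
grip_force: 2.3
rail pos [-98.4 102.7   8.3] turn [ 0. -0.  0.] shift after turn [1.6 0.3 0.3] t 18.77 F [-4.1  0.6  3.2] w 0.043 q6 -1.33
```

```bash
python3 -m crank '-1 0 0 0 0 0 0; -1 0 0 0 0 0 0' && python3 -m crank '-1 0 0 0 0 0 0; -1 0 0 0 0 0 0'&& python3 -m crank '-1 0 0 0 0 0 0; -1 0 0 0 0 0 0'; python3 go.py -100 103 8 0
```

```text
time_s: 19.02
ee_pos: [0.6034, 0.1412, 0.0082]
eef_rot: [-0.177, -3.132, 0.001]
ft_force: [-13.7, 2.1, 9.1]
width: 0.0423
grip_force: 6.6
time_s: 19.27
ee_pos: [0.6036, 0.1412, 0.0081]
eef_rot: [-0.177, -3.129, 0.001]
ft_force: [-22.4, 4.0, 14.8]
width: 0.0427
grip_force: 11.1
time_s: 19.52
ee_pos: [0.6036, 0.1411, 0.008]
eef_rot: [-0.177, -3.124, 0.002]
ft_force: [-31.1, 5.8, 21.2]
width: 0.0428
grip_force: 15.1
rail pos [-97.9 102.6   8. ] turn [-0.1 -0.7  0. ] shift after turn [2.1 0.4 0. ] t 19.52 F [-31.1   5.8  21.2] w 0.043 q6 -1.34
```

Firm contact with the rail; I back off and check.

```bash
python3 -m crank '5 0 0 0 0 0 0; 10 0 0 0 0 0 0; 30 0 0 0 0 0 0; 40 0 0 0 0 0 0; 0 0 -50 0 0 0 0; 0 0 -50 0 0 0 0; 40 0 -20 0 0 0 0; 25 30 0 0 0 0 0; 0 40 0 0 0 0 0; 0 0 0 0 0 0 0; 0 0 0 0 0 0 0'; python3 - <<'E'
from f import *
c,P=cam("top"); f=np.load("rail.npz"); Q=(P[...,:2]-f["o"]); X=Q@f["x"];Y=Q@f["y"];Z=P[...,2]
m=(Z>.03)&(Z<.046)&(X>-.12)&(X<-.009)&(Y>0.03)&(Y<.18); k=(X[m]<-.02); print("tin x edge",X[m].min(),"y",Y[m][k].min(),Y[m][k].max())
m=(Z>.05)&(Z<.075)&(X>-.12)&(X<.02)&(Y>-.228)&(Y<-.05); print("carton",X[m].min(),X[m].max(),Y[m].min(),cv2.minAreaRect(np.stack([X[m],Y[m]],1).astype(np.float32)*1000))
m=(Z>.07)&(Z<.09)&(X>-.12)&(X<.0)&(Y>.2)&(Y<.29); print("jar",X[m].mean(),Y[m].mean())
i=c["img"][120:250,140:350]; cv2.imwrite("pics/t3.png",cv2.resize(i,None,fx=3.5,fy=3.5,interpolation=cv2.INTER_CUBIC)[...,::-1])
E
```

```text
time_s: 20.9
ee_pos: [0.4678, 0.2268, 0.1282]
eef_rot: [0.177, 3.137, -0.0]
ft_force: [0.2, 0.4, -0.1]
width: 0.0426
grip_force: 0.0
tin x edge -0.092234881784592 y 0.06209007985836986 0.14411878411088166
carton -0.07578280600134822 -0.008548407291919415 -0.22790542982261294 ((-42.08203125, -171.01837158203125), (67.1835708618164, 113.69332122802734), 0.20684634149074554)
jar -0.048499762216383566 0.24974893598750988
```

View pics/t3.png

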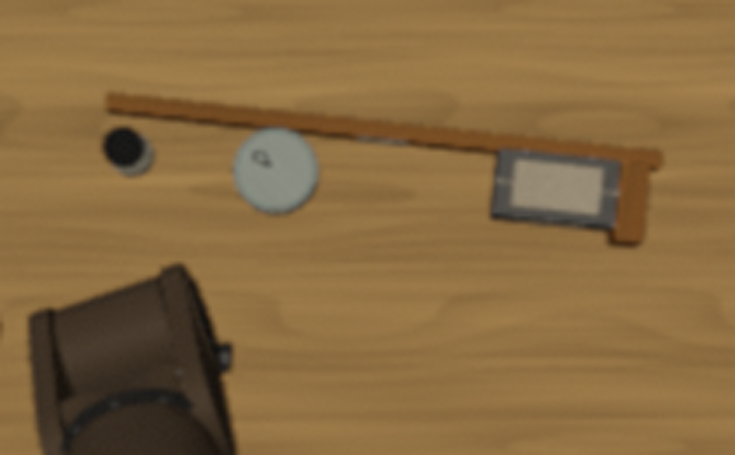

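The tin at (276,170) touches the rail, the carton at (557,187) is flush in the corner, and the spice jar at (127,150) has not moved. The measurements agree, so I hand in.

```bash
python3 -c "
from rig import robot
print(robot.hand_in())"
```

```text
the job is handed in; nothing more can be done
None
```

I handed the job in at about 21 s. The last camera check showed the carton flush against the rail and end stop, the tin touching the rail between the carton and the spice jar, and the spice jar unmoved. I didn't re-measure the oil bottle and nut jar, and the hand-in gave no verdict.

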